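# Restock the numbered pockets of a tool drawer tray

## Robot

A 6-joint arm with a two-finger parallel gripper is mounted at the origin on the work surface. World frame = base frame: x ahead of the robot, y to its left, z up, the work surface at z = 0. Lengths are in mm, angles in rad, forces in N, time in s.
With the tool pointing down it reaches from about 350 to 875 mm from the base axis. Payload 4.2 kg.
Tool frame: the origin (TCP) lies midway between the tips of the shut fingers; the grasp point (between the pads) lies 19 mm behind it; z points along the fingers, y is the line along which they close (so a half turn about z gives the same grasp; the last joint's range is limited). The gripper opens to 85 mm and grips with 20 to 120 N. Pads are 22 mm wide; open, the fingers measure 114 mm over their backs; the gripper's body (76 mm by 85 mm) begins 54 mm behind the grasp point. The pads swing forward as they close: fully open they stand 13 mm farther back than shut.
Start: joints at [1.516, 0.385, 0.008, 0, -1.194, -0.259], TCP at [192.89, 594.469, 231.312] pointing down, gripper open.
Joint ranges: [-3.14, 3.14], [-1.21, 2.06], [-1.07, 1.41], [-3.16, 2.05], [-2.99, -0.16], [-3.1, 3.1]. Speed limits (rad/s): [2.79, 2.79, 3.14, 3.14, 3.14, 3.14].

## Interface

Orientations are given as a unit quaternion [x, y, z, w].
In Python, from bench import read_state, get_image, job_done gives the robot as it stands.
- The arm moves only by the shell command python3 -m jog 'ROWS'. ROWS is JSON, a list of rows, each a list of 3 entries, a list of its own where there are three numbers: the shift along the world's x, y, z scaled (see below), then the turn, a rotation vector about the world's x, y, z scaled (see below), then the gripper's target within -1 to 1 (shut at 1, half-way at 0, fully open at -1). In form: [[[x, y, z], [wx, wy, wz], claw], ...]. A call has 1 to 20 rows; each row is the pose to reach, as a shift and turn from the pose commanded when the call began; what a row does not reach only later rows make up. The controller multiplies each number of a shift by 10 cm and each number of a turn by 120 degrees. A row lasts 1/10 s, in which the tool goes at most 50 mm and 8.59 degrees, less where a joint would pass 70% of its speed; a pose out of reach is approached as far as the arm can. A call with a number of a shift or a turn outside -1 to 1 is refused whole. A call with a gripper value outside its range is refused whole. The fingers move at their own pace and stop on an object; the grip force is fixed at half the most. Time passes only in rows, so rows that repeat a pose let the fingers close. It gives the time, the measured TCP pose, the force, the opening and the grip force at its end, in the units of the state.
- read_state(): the state, without advancing time (a new reading comes with each control period).
- get_image(name): name is "scene" or "top" or "wrist"; returns a dict with "frame" (480x640x3 uint8, red, green, blue), "range_z" (480x640 float32, mm along the optical axis (not along the pixel's ray), 0 where there is no reading), "fx", "fy", "cx", "cy" (pixels), "R" (3x3) and "t" (3): a world point X has camera coordinates R X + t. Camera axes: x right, y down, z forward; pixel columns grow to the right and rows downward; lengths in mm; the calibration is good to about 2 mm. The wrist camera is an equidistant fisheye: a pixel r from the principal point sees the ray r / f radians off the axis. A picture is of the moment at which its call begins.
- job_done(): hands the job in; it is judged then, once.
The state is a dict: "clock": time; "joints": joint angles; "joint_vel": joint speeds; "joint_efforts": joint torques, N m; "position": TCP position; "ee_rot": TCP orientation; "contact_force": force on the tool from outside, world axes, zero at the start; "wrist_torque": the same for the moment, N m; "gripper_width": finger opening in mm; "grasp_force": force on a finger pad.
Only numpy, scipy, OpenCV 4.12 (cv2) and the standard library are available. Lean on these libraries where they do the work, as an engineer would, in place of code of your own. Each camera call takes 0.05 s, during which the arm holds its last target. There are 200 camera calls.

## Task

Restock the tool tray in order: first stand the face mill upright in pocket 1 and let go of it, then stand the end mill upright in pocket 2. Set each one gently down on the pocket floor instead of dropping it, and leave the drill chuck and the collet standing where they are.

Things in the scene. Friction and masses are not known exactly. Their poses are not given: they have to be found in the camera images.
- face_mill_center (a point): Centre (half-way up) of the face mill: a plain dark steel cylinder standing upright, 50 mm in diameter and 64 mm tall, with five small brass-coloured cutting inserts round its lower edge and a slot across a bore hole in its flat top. It stands on a flat foot, so its foot is 32 mm below this point; z is up its axis. Loose, 0.3 to 0.6 kg.
- end_mill_center (a point): Centre (half-way up) of the end mill in its holder: a bright steel cylinder 40 mm in diameter and 54 mm tall, out of whose top stands a thin fluted cutter 16 mm in diameter and 31 mm long, 85 mm tall in all. It stands upright on its flat foot, 42.5 mm below this point; the 40 mm body reaches up to 11.5 mm above this point; z is up its axis. Loose, 0.3 to 0.6 kg.
- tray: Fixed low black and grey drawer tray with steel end walls: three open pockets in one row along its y, 80 mm from centre to centre. Pocket walls are 6 mm thick, their tops 16 mm above the work surface. A ledge 26 mm wide, as high as the walls, runs along the tray's -x side (towards the robot) and carries the number studs. Origin: under the middle of pocket 2, at the work surface; z up.
- pocket1 (a point): Middle of the floor of pocket 1, the tray's +y end pocket, with ONE small round aluminium stud on the ledge before it. Inside, the pocket is 74 mm wide along y and 100 mm long along x; its floor is 4 mm above the work surface and its walls rise 12 mm above the floor. Axes as the tray's, z up.
- pocket2 (a point): Middle of the floor of pocket 2, the middle pocket, with TWO studs on the ledge before it; same size and axes as pocket 1.
- pocket3 (a point): Middle of the floor of pocket 3, the -y end pocket with THREE studs on the ledge before it; same size and axes. Nothing goes in it.
- drill_chuck: Bystander: a drill chuck standing upright, a dark knurled steel cylinder 44 mm in diameter and 48 mm tall with a bright cone and three small jaws on top, 77 mm tall in all. The origin is the centre of its foot, z is up. Loose.
- collet: Bystander: a small bright steel tapered collet with slits, standing upright on its wide end, 40 mm in diameter at the foot, 26 mm at the top, 50 mm tall. The origin is the centre of its foot, z is up. Loose.
Things that resemble listed ones, but are neither listed nor needed, are in the scene too. Leave any purple or red look-alike of the part that bears face_mill_center alone.

How it is judged:
By the outcome, as a careful person would: the job done as asked, in the order asked, and still so for the second after the job is handed in, with the robot touching nothing.
It also fails if it takes over 64 s, if anything falls off the work surface, if the arm or the gripper's body presses on something with over 40 N, if the wrist force passes 120 N, or if a joint passes its speed limit or range.

## Working session

There is one attempt and no reset: what is moved stays moved. The work goes in short steps, Python scripts to look and compute and a shell command to move; the robot and the scene stay as the last step left them, time stands still between calls to the robot, and variables do not carry over. Pictures are saved under pics/ and viewed, at most 10 in all, crops included, and the job is handed in when it is done.

```bash
mkdir -p pics; cat > h.py <<'E'
import numpy as np, cv2
from bench import read_state, get_image, job_done
def cloud(d):
    z=d["range_z"]; v,u=np.mgrid[0:480,0:640]
    P=np.stack([(u-d["cx"])/d["fx"]*z,(v-d["cy"])/d["fy"]*z,z],-1)
    W=(P-np.array(d["t"]))@np.array(d["R"]); W[z==0]=np.nan
    return W
def save(n,f): cv2.imwrite("pics/"+n,cv2.cvtColor(f,cv2.COLOR_RGB2BGR))
E
python3 - <<'E'
from h import *
for n in("top","scene"):
    d=get_image(n); np.savez(n,W=cloud(d),f=d["frame"]); save(n+"1.png",d["frame"])
    W=cloud(d)
    m=(W[...,2]>25)&(W[...,2]<130)
    k,l,s,c=cv2.connectedComponentsWithStats(m.astype(np.uint8))
    print(n)
    for i in range(1,k):
        if s[i,4]>60:
            p=W[l==i]; print(c[i].round(),s[i,4],np.nanmin(p,0).round(),np.nanmax(p,0).round(),np.nanmedian(p,0).round())
s=read_state();print(s)
E
```

```text
top
[450. 101.] 1117 [ 772. -290.   25.] [ 840. -199.   63.] [ 799. -242.   57.]
[201. 198.] 331 [578. 284.  25.] [617. 324.  89.] [593. 298.  55.]
[287. 198.] 368 [570.  95.  26.] [614. 140.  81.] [588. 116.  57.]
[207. 255.] 538 [446. 263.  25.] [496. 312.  70.] [470. 284.  64.]
[301. 256.] 199 [451.  72.  25.] [485. 106.  54.] [466.  89.  49.]
[254. 270.] 507 [413. 162.  25.] [462. 211.  72.] [437. 185.  64.]
[165. 291.] 581 [373. 349.  25.] [421. 399.  70.] [397. 369.  64.]
[345. 454.] 143 [ 51. -39.  25.] [ 83.  42. 128.] [64.  7. 32.]
scene
[122.  21.] 8045 [-759. -760.   25.] [-721.   86.  130.] [-740. -366.   77.]
[373.   7.] 2826 [-758.  180.   25.] [-597. 1052.  100.] [-738.  463.   48.]
[612.  34.] 3583 [-459. 1035.   25.] [  29. 1247.  130.] [-221. 1077.   93.]
[570.  13.] 123 [-435. 1059.   67.] [-358. 1089.  105.] [-402. 1070.   85.]
[556.  23.] 113 [-514. 1039.   25.] [-377. 1069.   59.] [-428. 1052.   46.]
[ 68. 116.] 1087 [-120. -499.   25.] [ -59. -437.  130.] [ -74. -462.   80.]
[ 15. 123.] 1325 [-134. -635.   25.] [ -58. -561.  130.] [ -77. -586.   73.]
[263. 121.
[... 577 characters left out ...]
e+00,  3.85507430e-01,  6.74031420e-03, -4.18901032e-04,
       -1.19401877e+00, -2.58593893e-01]), 'joint_vel': array([ 1.00566083e-03, -2.75723197e-03,  3.42775351e-03,  2.37360608e-03,
       -3.12645291e-03, -4.67376178e-05]), 'joint_efforts': array([-9.25976674e-04, -3.93322527e+01,  1.88927490e+01,  4.19794321e+00,
       -2.58586930e-03,  4.44116509e-06]), 'position': array([192.74188278, 593.97780838, 230.30792897]), 'ee_rot': array([ 9.87705181e-01, -1.56324818e-01, -9.26787875e-05,  1.00940399e-03]), 'contact_force': array([-0.11122017,  0.29517545, -0.03874128]), 'wrist_torque': array([-0.01123334,  0.02861488,  0.00593357]), 'grasp_force': 0.0, 'gripper_width': 85.63482733563072}
```

View pics/top1.png

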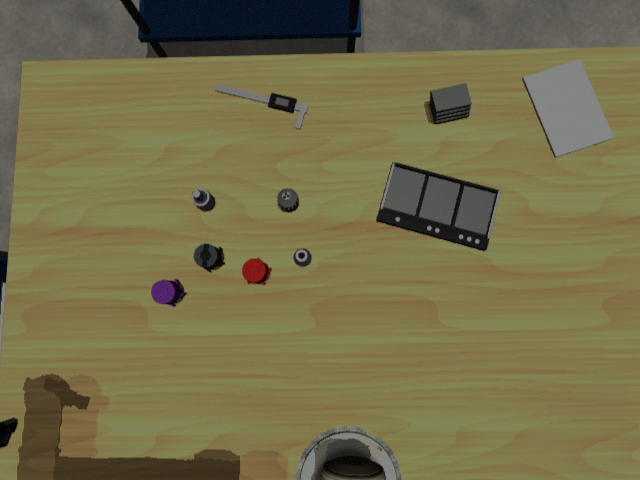

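View pics/scene1.png

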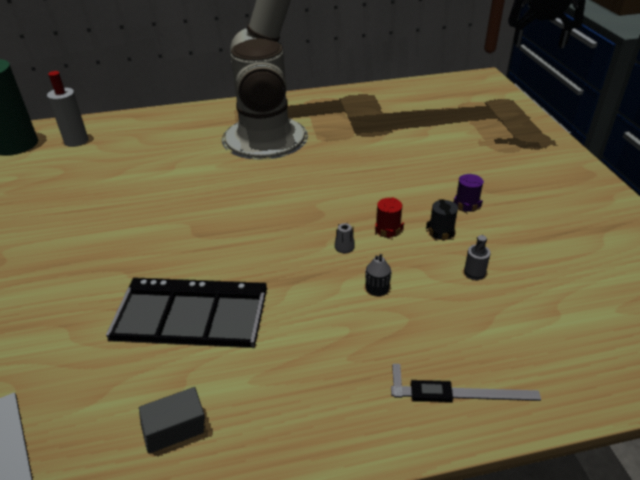

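Face mill candidates in the top picture are black (207,256), red (255,271) and purple (164,291). The black one fits: dark steel with a slotted top and brass inserts. The end mill is at (202,199). Next I'll confirm with a crop and measure the tray.

```bash
python3 - <<'E'
from h import *
from scipy.optimize import least_squares
d=np.load("top.npz");W=d["W"];f=d["f"]
e=np.load("scene.npz");V=e["W"];g=e["f"]
a=cv2.resize(f[175:315,140:320],None,fx=3.3,fy=3.3,interpolation=3)
b=cv2.resize(f[155:255,370:505],None,fx=3.3,fy=3.3,interpolation=3)
out=np.zeros((a.shape[0]+0,800,3),np.uint8)
out[:a.shape[0],:a.shape[1]]=a
s=cv2.resize(g[160:300,420:500],None,fx=2.5,fy=2.5,interpolation=3); out[:s.shape[0],594:594+s.shape[1]]=s
save("crop1.png",out)
def circ(P,r):
    c0=np.nanmedian(P,0)
    return least_squares(lambda c:np.hypot(*(P-c).T)-r,c0,loss='soft_l1',f_scale=2).x
for nm,A in(("top",W),("scene",V)):
  for n,c,r,lo,hi in(("face",(470,287),25,8,58),("end",(597,304),20,8,50)):
    m=(A[...,2]>lo)&(A[...,2]<hi)&(np.hypot(A[...,0]-c[0],A[...,1]-c[1])<40)
    print(nm,n,m.sum(),circ(A[m][:,:2],r).round(1),end=' ')
    t=(A[...,2]>hi+2)&(np.hypot(A[...,0]-c[0],A[...,1]-c[1])<40)
    p=A[t];print("upper",p[:,:2].mean(0).round(1),((p.min(0)+p.max(0))/2).round(1),(p.max(0)-p.min(0)).round(1))
  # tray
  I=f if nm=="top" else g
  hsv=cv2.cvtColor(I,cv2.COLOR_RGB2HSV)
  roi=np.zeros((480,640),bool)
  if nm=="top": roi[155:255,370:505]=1
  else: roi[270:352,100:275]=1
  m=roi&(hsv[...,1]<60)&(hsv[...,2]>50)&(A[...,2]<11)
  k,l,s,c=cv2.connectedComponentsWithStats(m.astype(np.uint8),connectivity=4)
  for i in range(1,k):
    if s[i,4]>300:
      r=cv2.minAreaRect(A[l==i][:,:2].astype(np.float32)); print(nm,c[i].round(),s[i,4],r,np.median(A[l==i][:,2]))
  m=roi&(hsv[...,1]<70)&(A[...,2]>-5)
  print(nm,"outer",cv2.minAreaRect(A[m][:,:2].astype(np.float32)))
  m=roi&(hsv[...,2]>110)&(hsv[...,1]<50)
  k,l,s,c=cv2.connectedComponentsWithStats(m.astype(np.uint8))
  for i in range(1,k): print("stud",c[i].round(),s[i,4],A[l==i].mean(0).round())
E
```

```text
top face 168 [470.8 288.5] upper [470.8 287.9] [471.5 287.8  65. ] [48.8 48.2  9.1]
top end 111 [575.9 277. ] upper [595.6 301.4] [597.9 303.5  70.3] [37.6 38.2 36.6]
top [404. 190.] 1371 ((614.143310546875, -141.69964599609375), (73.74932861328125, 97.68864440917969), 73.29523468017578) 4.40749940045341
top [439. 200.] 1364 ((590.6522216796875, -218.27272033691406), (72.40689086914062, 98.89286804199219), 73.51931762695312) 4.532458112453421
top [475. 210.] 1359 ((567.4683227539062, -295.4137878417969), (72.46219635009766, 96.8995361328125), 73.24073028564453) 4.530068579292008
top outer ((576.289794921875, -216.22401428222656), (251.3864288330078, 138.4690399169922), 72.97018432617188)
stud [387. 186.] 90 [ 622. -102.   17.]
stud [494. 214.] 106 [nan nan nan]
stud [397. 219.] 10 [ 546. -121.   19.]
stud [429. 228.] 12 [ 526. -189.   19.]
stud [437. 230.] 10 [ 520. -206.   19.]
stud [460. 236.] 11 [ 505. -257.   19.]
stud [469. 239.] 13 [ 500. -274.   18.]
stud [477. 241.] 10 [ 494. -291.   19.]
scene face 569 [471.  289.4] upper [474.6 287.6] [472.4 288.7  65.3] [54.1 49.1 10.6]
sc
[... 505 characters left out ...]
463
scene outer ((577.3319091796875, -218.37086486816406), (257.85455322265625, 139.27601623535156), 73.29383850097656)
stud [143. 281.] 9 [ 495. -290.   19.]
stud [153. 282.] 9 [ 502. -273.   20.]
stud [163. 282.] 10 [ 505. -256.   19.]
stud [192. 283.] 10 [ 520. -205.   19.]
stud [202. 284.] 10 [ 526. -188.   19.]
stud [241. 285.] 10 [ 547. -120.   19.]
stud [116. 313.] 67 [ 562. -335.   17.]
stud [260. 302.] 2 [593. -92.  17.]
stud [259. 306.] 2 [605. -96.  17.]
stud [258. 311.] 3 [616. -99.  18.]
stud [257. 316.] 2 [ 624. -102.   17.]
stud [256. 320.] 2 [ 636. -105.   17.]
stud [255. 325.] 3 [ 645. -108.   17.]
stud [254. 332.] 8 [ 658. -112.   17.]
stud [252. 338.] 2 [ 671. -116.   17.]
```

View pics/crop1.png

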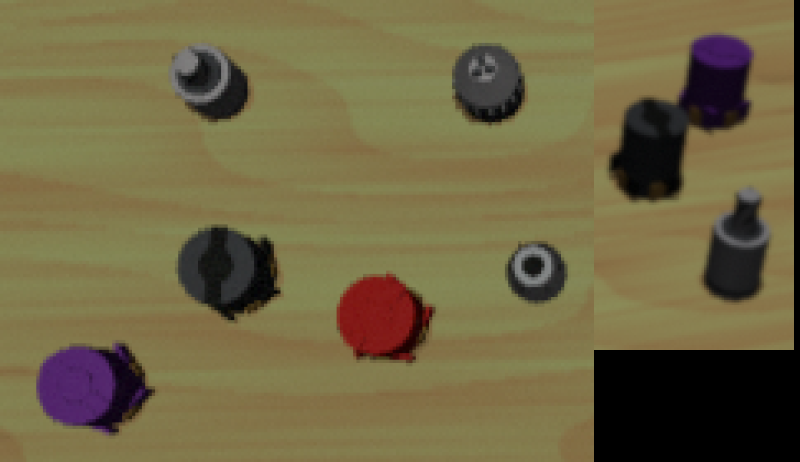

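The crop confirms it. The black mill with slot and bore at crop (217,266) is the face mill, and the holder with the thin cutter at (205,80) is the end mill. The closing line (72° yaw) already nearly matches the tray's y (73°), so no turn is needed.

```bash
python3 -m jog '[[[0.5,-0.5,-0.15],[0,0,0],-1],[[1,-1,-0.3],[0,0,0],-1],[[1,-1,-0.3],[0,0,0],-1]]'
python3 -m jog '[[[0.5,-0.5,-0.1],[0,0,0],-1],[[1,-1,-0.2],[0,0,0],-1],[[1,-1,-0.2],[0,0,0],-1]]'
python3 -m jog '[[[0.4,-0.5,-0.15],[0,0,0],-1],[[0.78,-1,-0.3],[0,0,0],-1],[[0.78,-1,-0.3],[0,0,0],-1],[[0.78,-1,-0.3],[0,0,0],-1],[[0.78,-1,-0.3],[0,0,0],-1]]'
cat >> h.py <<'E'
def wcloud(d):
    z=d["range_z"]; v,u=np.mgrid[0:480,0:640]
    x=(u-d["cx"])/d["fx"]; y=(v-d["cy"])/d["fy"]; th=np.hypot(x,y)
    k=np.where(th>1e-6,np.tan(np.minimum(th,1.45))/np.maximum(th,1e-6),1)
    W=(np.stack([x*k*z,y*k*z,z],-1)-np.array(d["t"]))@np.array(d["R"]); W[(z==0)|(th>1.3)]=np.nan
    return W
def top(W,c,lo,hi,r=45):
    m=(W[...,2]>lo)&(W[...,2]<hi)&(np.hypot(W[...,0]-c[0],W[...,1]-c[1])<r)
    p=W[m]; cc,rr=cv2.minEnclosingCircle(p[:,:2].astype(np.float32))
    print(m.sum(),"mean",p.mean(0).round(1),"circ",np.round(cc,1),round(rr,1))
E
python3 - <<'E'
from h import *
d=get_image("wrist");W=wcloud(d);save("w1.png",d["frame"])
top(W,(471,288),59,70)
s=read_state();print(s["clock"],s["position"],s["ee_rot"])
E
```

```text
clock: 0.4
position: [293.5, 492.7, 200.3]
ee_rot: [0.988, -0.156, -0.0, 0.001]
contact_force: [0.9, -0.0, -1.0]
gripper_width: 85.1
grasp_force: 0.0
clock: 0.7
position: [393.8, 392.3, 180.6]
ee_rot: [0.988, -0.156, -0.0, 0.001]
contact_force: [1.0, 0.7, -0.1]
gripper_width: 85.7
grasp_force: 0.0
clock: 1.2
position: [471.1, 293.8, 150.9]
ee_rot: [0.988, -0.157, -0.0, 0.0]
contact_force: [-0.9, -0.2, -0.0]
gripper_width: 85.4
grasp_force: 0.0
4396 mean [471.1 288.6  63.9] circ [470.1 289.5] 25.8
1.25 [470.84487764 294.63497145 151.25181827] [ 9.87702567e-01 -1.56344611e-01 -3.70269784e-05  1.15104884e-05]
```

View pics/w1.png

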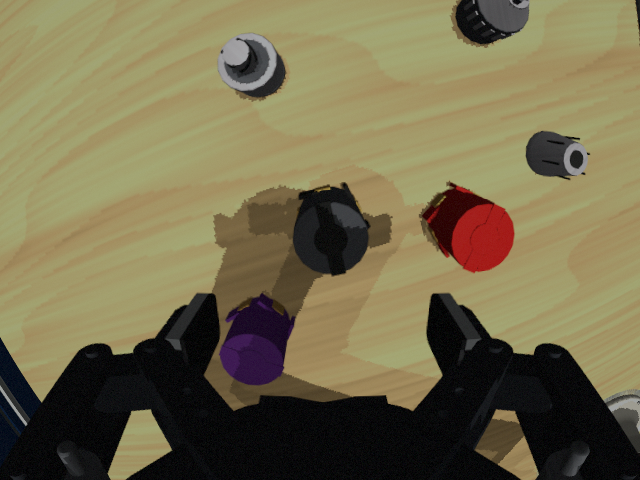

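The wrist view shows the black face mill at (331,232), with the open fingers clear of purple and red. Now I descend and grip.

```bash
python3 -m jog '[[[0,-0.06,0],[0,0,0],-1],[[0,-0.06,-0.3],[0,0,0],-1],[[0,-0.06,-0.6],[0,0,0],-1],[[0,-0.06,-0.8],[0,0,0],-1],[[0,-0.06,-0.8],[0,0,0],-1]]'
python3 -m jog '[[[0,0,-0.15],[0,0,0],-1],[[0,0,-0.3],[0,0,0],-1],[[0,0,-0.4],[0,0,0],-1],[[0,0,-0.47],[0,0,0],-1],[[0,0,-0.47],[0,0,0],-1],[[0,0,-0.47],[0,0,0],-1],[[0,0,-0.47],[0,0,0],0],[[0,0,-0.47],[0,0,0],1],[[0,0,-0.47],[0,0,0],1],[[0,0,-0.47],[0,0,0],1],[[0,0,-0.47],[0,0,0],1],[[0,0,-0.47],[0,0,0],1],[[0,0,-0.47],[0,0,0],1],[[0,0,-0.47],[0,0,0],1]]'
```

```text
clock: 1.75
position: [468.7, 287.7, 68.8]
ee_rot: [0.988, -0.156, -0.002, 0.002]
contact_force: [-1.0, -1.4, -0.8]
gripper_width: 85.2
grasp_force: 0.0
clock: 3.15
position: [471.2, 288.6, 25.1]
ee_rot: [0.988, -0.156, 0.0, -0.0]
contact_force: [-1.3, -2.1, 5.8]
gripper_width: 48.9
grasp_force: 62.4
```

```bash
python3 -m jog '[[[0,0,0.05],[0,0,0],1],[[0,0,0.15],[0,0,0],1],[[0,0,0.35],[0,0,0],1],[[0,0,0.6],[0,0,0],1],[[0,0,0.85],[0,0,0],1],[[0,0,1],[0,0,0],1],[[0,0,1],[0,0,0],1],[[0,0,1],[0,0,0],1]]'
python3 -m jog '[[[0.05,-0.15,0.1],[0,0,0],1],[[0.13,-0.4,0.2],[0,0,0],1],[[0.2,-0.65,0.2],[0,0,0],1],[[0.28,-0.86,0.2],[0,0,0],1]]'
python3 -m jog '[[[0.09,-0.28,0],[0,0,0],1],[[0.18,-0.56,0],[0,0,0],1],[[0.28,-0.86,0],[0,0,0],1]]'
python3 -m jog '[[[0.09,-0.28,0],[0,0,0],1],[[0.18,-0.56,0],[0,0,0],1],[[0.28,-0.86,0],[0,0,0],1]]'
python3 -m jog '[[[0.09,-0.28,0],[0,0,0],1],[[0.18,-0.56,0],[0,0,0],1],[[0.28,-0.86,0],[0,0,0],1]]'
python3 -m jog '[[[0.09,-0.28,0],[0,0,0],1],[[0.18,-0.55,0],[0,0,0],1],[[0.25,-0.76,0],[0,0,0],1],[[0.28,-0.85,0],[0,0,0],1],[[0.28,-0.85,0],[0,0,0],1],[[0.28,-0.85,0],[0,0,0],1],[[0.28,-0.85,0],[0,0,0],1]]'
python3 - <<'E'
from h import *
d=get_image("wrist");W=wcloud(d);save("w2.png",d["frame"])
s=read_state();print(s["clock"],s["position"],s["contact_force"],s["gripper_width"])
hsv=cv2.cvtColor(d["frame"],cv2.COLOR_RGB2HSV)
m=(W[...,2]>10)&(W[...,2]<24)&(hsv[...,2]>120)&(hsv[...,1]<60)
k,l,st,c=cv2.connectedComponentsWithStats(m.astype(np.uint8))
for i in range(1,k):
    if st[i,4]>15: print("bright",c[i].round(),st[i,4],W[l==i].mean(0).round(1))
m=(W[...,2]<9)&(W[...,2]>1)&(hsv[...,1]<60)&(hsv[...,2]>40)
k,l,st,c=cv2.connectedComponentsWithStats(m.astype(np.uint8),connectivity=4)
for i in range(1,k):
    if st[i,4]>600: print("floor",c[i].round(),st[i,4],cv2.minAreaRect(W[l==i][:,:2].astype(np.float32)))
E
```

```text
clock: 3.95
position: [470.2, 288.0, 123.7]
ee_rot: [0.988, -0.157, -0.001, 0.0]
contact_force: [-0.5, -0.4, -5.6]
gripper_width: 49.0
grasp_force: 62.8
clock: 4.35
position: [498.4, 200.3, 143.7]
ee_rot: [0.988, -0.156, -0.001, 0.001]
contact_force: [-0.5, 0.4, -5.0]
gripper_width: 48.8
grasp_force: 63.1
clock: 4.65
position: [526.3, 114.4, 143.4]
ee_rot: [0.988, -0.156, -0.001, 0.001]
contact_force: [1.0, 1.0, -4.8]
gripper_width: 48.9
grasp_force: 63.1
clock: 4.95
position: [554.2, 28.5, 143.3]
ee_rot: [0.988, -0.156, -0.001, 0.001]
contact_force: [0.5, 0.8, -4.3]
gripper_width: 48.6
grasp_force: 63.1
clock: 5.25
position: [582.0, -57.4, 143.1]
ee_rot: [0.988, -0.156, -0.001, 0.0]
contact_force: [1.1, 0.3, -4.6]
gripper_width: 48.8
grasp_force: 63.1
clock: 5.95
position: [610.4, -139.6, 144.1]
ee_rot: [0.988, -0.156, -0.0, -0.0]
contact_force: [-0.2, -0.2, -4.2]
gripper_width: 48.7
grasp_force: 63.2
6.0 [ 610.55619769 -139.53201666  144.28115657] [ 0.66211615  0.10456597 -4.76318369] 48.67596213654397
bright [  1. 103.] 46 [823.1 120.3  11.1]
bright [268. 176.] 422 [ 657.5 -112.4 
[... 152 characters left out ...]
507. 295.] 88 [ 500.1 -273.7   18.1]
bright [432. 300.] 107 [ 520.8 -205.8   18.3]
floor [628.  19.] 998 ((709.7965698242188, -489.64990234375), (50.12839126586914, 52.48651123046875), 88.47515869140625)
floor [ 31. 111.] 843 ((796.2276611328125, 94.63370513916016), (32.347328186035156, 61.52827453613281), 71.40188598632812)
floor [323. 195.] 7925 ((620.9278564453125, -143.11929321289062), (74.6494140625, 81.69503021240234), 73.00273895263672)
floor [422. 213.] 10198 ((588.4386596679688, -217.84945678710938), (73.26066589355469, 100.07311248779297), 73.12994384765625)
floor [512. 213.] 7880 ((564.6085815429688, -296.19683837890625), (71.30330657958984, 100.35514831542969), 73.17727661132812)
```

View pics/w2.png

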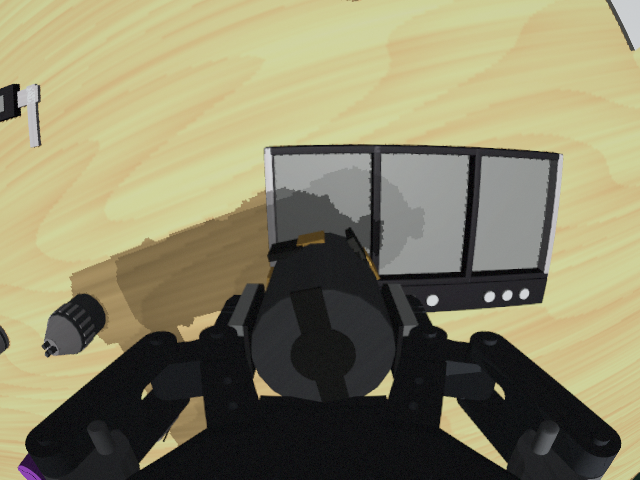

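The mill is held upright at (322,320), just in front of pocket 1. Pocket 1's middle works out at (611.6, -141.3). Now I lower it.

```bash
python3 -m jog '[[[0.01,-0.02,-0.15],[0,0,0],1],[[0.01,-0.02,-0.35],[0,0,0],1],[[0.01,-0.02,-0.55],[0,0,0],1],[[0.01,-0.02,-0.75],[0,0,0],1],[[0.01,-0.02,-0.9],[0,0,0],1],[[0.01,-0.02,-1],[0,0,0],1],[[0.01,-0.02,-1],[0,0,0],1],[[0.01,-0.02,-1],[0,0,0],1],[[0.01,-0.02,-1],[0,0,0],1]]'
python3 -m jog '[[[0,0,-0.03],[0,0,0],1],[[0,0,-0.06],[0,0,0],1],[[0,0,-0.09],[0,0,0],1],[[0,0,-0.11],[0,0,0],1],[[0,0,-0.13],[0,0,0],1],[[0,0,-0.14],[0,0,0],1],[[0,0,-0.14],[0,0,0],1],[[0,0,-0.14],[0,0,0],1],[[0,0,-0.14],[0,0,0],1]]'
```

```text
clock: 6.9
position: [612.8, -142.4, 45.6]
ee_rot: [0.988, -0.156, 0.001, -0.0]
contact_force: [0.5, 0.1, -4.1]
gripper_width: 48.6
grasp_force: 63.1
clock: 7.8
position: [612.0, -142.6, 30.4]
ee_rot: [0.988, -0.156, 0.0, -0.0]
contact_force: [0.6, -0.1, -3.9]
gripper_width: 48.7
grasp_force: 63.2
```

```bash
python3 -m jog '[[[0,0,-0.005],[0,0,0],1],[[0,0,-0.01],[0,0,0],1],[[0,0,-0.01],[0,0,0],1],[[0,0,-0.01],[0,0,0],1]]'
python3 -m jog '[[[0,0,-0.005],[0,0,0],1],[[0,0,-0.01],[0,0,0],1],[[0,0,-0.01],[0,0,0],1],[[0,0,-0.01],[0,0,0],1]]'
```

```text
clock: 8.2
position: [611.9, -142.6, 29.3]
ee_rot: [0.988, -0.156, -0.0, 0.0]
contact_force: [-0.3, -0.3, -4.4]
gripper_width: 48.5
grasp_force: 63.2
clock: 8.6
position: [612.0, -142.6, 29.1]
ee_rot: [0.988, -0.156, 0.0, 0.0]
contact_force: [-2.1, 1.3, 3.1]
gripper_width: 49.6
grasp_force: 63.3
```

The contact force has changed sign, so it is on the floor. I release, lift and check.

```bash
python3 -m jog '[[[0,0,0],[0,0,0],0],[[0,0,0],[0,0,0],-0.4],[[0,0,0],[0,0,0],-0.7],[[0,0,0],[0,0,0],-1],[[0,0,0],[0,0,0],-1],[[0,0,0],[0,0,0],-1],[[0,0,0],[0,0,0],-1],[[0,0,0.1],[0,0,0],-1],[[0,0,0.3],[0,0,0],-1],[[0,0,0.6],[0,0,0],-1],[[0,0,1],[0,0,0],-1],[[0,0,1],[0,0,0],-1],[[0,0,1],[0,0,0],-1]]'
python3 - <<'E'
from h import *
W=wcloud(get_image("wrist")); top(W,(612,-142),59,78)
W=cloud(get_image("top")); top(W,(612,-142),59,78); top(W,(598,304),48,60)
E
```

```text
clock: 9.9
position: [612.6, -142.5, 130.4]
ee_rot: [0.988, -0.156, 0.002, -0.0]
contact_force: [-0.1, 0.3, -1.7]
gripper_width: 85.6
grasp_force: 0.0
5409 mean [ 612.7 -142.7   67.8] circ [ 610.9 -142.7] 25.9
450 mean [ 610.7 -141.6   68.3] circ [ 611.2 -142.3] 25.2
201 mean [595.  300.7  54.6] circ [598.1 303. ] 20.3
```

The face mill stands upright in pocket 1 (top at z 68, released). Now the end mill.

```bash
python3 -m jog '[[[0,0.3,0.2],[0,0,0],-1],[[0,0.7,0.3],[0,0,0],-1],[[0,1,0.3],[0,0,0],-1]]'
python3 -m jog '[[[-0.02,0.4,0],[0,0,0],-1],[[-0.04,0.8,0],[0,0,0],-1],[[-0.04,1,0],[0,0,0],-1]]'
python3 -m jog '[[[-0.02,0.4,0],[0,0,0],-1],[[-0.04,0.8,0],[0,0,0],-1],[[-0.04,1,0],[0,0,0],-1]]'
python3 -m jog '[[[-0.02,0.4,0],[0,0,0],-1],[[-0.04,0.8,0],[0,0,0],-1],[[-0.04,1,0],[0,0,0],-1]]'
python3 -m jog '[[[0,0.2,0],[0,0,0],-1],[[-0.02,0.4,0],[0,0,0],-1],[[-0.02,0.4,0],[0,0,0],-1],[[-0.02,0.4,0],[0,0,0],-1],[[-0.02,0.4,0],[0,0,0],-1]]'
python3 - <<'E'
from h import *
d=get_image("wrist");W=wcloud(d);save("w3.png",d["frame"])
top(W,(598,303.5),49,58,30); top(W,(598,303.5),70,95,30)
s=read_state();print(s["position"])
E
```

```text
clock: 10.3
position: [612.2, -41.2, 158.8]
ee_rot: [0.988, -0.156, 0.0, -0.0]
contact_force: [1.4, -0.2, 0.6]
gripper_width: 85.7
grasp_force: 0.0
clock: 10.6
position: [606.9, 60.0, 156.9]
ee_rot: [0.988, -0.155, -0.001, 0.001]
contact_force: [-0.0, -0.9, 0.2]
gripper_width: 85.2
grasp_force: 0.0
clock: 10.9
position: [603.0, 159.9, 156.8]
ee_rot: [0.988, -0.155, -0.001, 0.001]
contact_force: [0.5, -1.0, 0.5]
gripper_width: 85.3
grasp_force: 0.0
clock: 11.2
position: [599.3, 259.7, 157.1]
ee_rot: [0.988, -0.155, -0.001, 0.001]
contact_force: [0.6, 0.4, 1.0]
gripper_width: 85.1
grasp_force: 0.0
clock: 11.7
position: [597.9, 296.6, 158.3]
ee_rot: [0.988, -0.157, -0.0, 0.0]
contact_force: [0.2, -0.8, -0.7]
gripper_width: 85.1
grasp_force: 0.0
1653 mean [601.5 302.4  54.1] circ [597.3 304.2] 20.1
667 mean [598.7 303.7  83. ] circ [597.3 304.2] 9.0
[597.96113782 296.47915443 158.39348348]
```

View pics/w3.png

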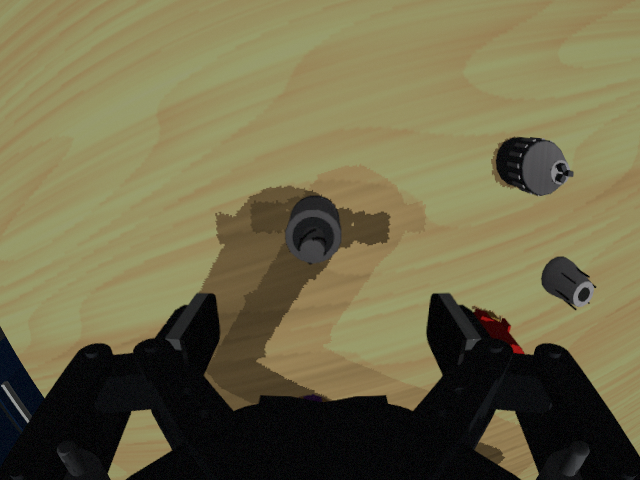

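The end mill with its thin cutter is at (314,230), centre (597.5, 304). Nothing is near it, so I descend and grip.

```bash
python3 -m jog '[[[0,0.075,0],[0,0,0],-1],[[0,0.075,-0.1],[0,0,0],-1],[[0,0.075,-0.4],[0,0,0],-1],[[0,0.075,-0.7],[0,0,0],-1],[[0,0.075,-0.9],[0,0,0],-1],[[0,0.075,-0.9],[0,0,0],-1],[[0,0.075,-0.9],[0,0,0],-1]]'
python3 -m jog '[[[0,0,-0.15],[0,0,0],-1],[[0,0,-0.3],[0,0,0],-1],[[0,0,-0.4],[0,0,0],-1],[[0,0,-0.48],[0,0,0],-1],[[0,0,-0.48],[0,0,0],-1],[[0,0,-0.48],[0,0,0],-1],[[0,0,-0.48],[0,0,0],0],[[0,0,-0.48],[0,0,0],1],[[0,0,-0.48],[0,0,0],1],[[0,0,-0.48],[0,0,0],1],[[0,0,-0.48],[0,0,0],1],[[0,0,-0.48],[0,0,0],1],[[0,0,-0.48],[0,0,0],1],[[0,0,-0.48],[0,0,0],1]]'
```

```text
clock: 12.45
position: [598.1, 304.9, 68.2]
ee_rot: [0.988, -0.156, 0.0, 0.0]
contact_force: [0.3, 0.1, 1.2]
gripper_width: 85.4
grasp_force: 0.0
clock: 13.85
position: [598.2, 305.1, 21.1]
ee_rot: [0.988, -0.156, 0.0, -0.0]
contact_force: [-1.2, -0.7, 5.5]
gripper_width: 38.3
grasp_force: 61.0
```

```bash
python3 -m jog '[[[0,0,0.05],[0,0,0],1],[[0,0,0.15],[0,0,0],1],[[0,0,0.35],[0,0,0],1],[[0,0,0.6],[0,0,0],1],[[0,0,0.85],[0,0,0],1],[[0,0,1],[0,0,0],1],[[0,0,1],[0,0,0],1]]'
python3 -m jog '[[[0,-0.1,0.15],[0,0,0],1],[[0,-0.3,0.3],[0,0,0],1],[[-0.01,-0.6,0.3],[0,0,0],1],[[-0.02,-0.88,0.3],[0,0,0],1]]'
python3 -m jog '[[[-0.01,-0.3,0],[0,0,0],1],[[-0.01,-0.6,0],[0,0,0],1],[[-0.02,-0.88,0],[0,0,0],1]]'
python3 -m jog '[[[-0.01,-0.3,0],[0,0,0],1],[[-0.01,-0.6,0],[0,0,0],1],[[-0.02,-0.88,0],[0,0,0],1]]'
python3 -m jog '[[[-0.01,-0.3,0],[0,0,0],1],[[-0.01,-0.6,0],[0,0,0],1],[[-0.02,-0.88,0],[0,0,0],1]]'
python3 -m jog '[[[-0.01,-0.3,0],[0,0,0],1],[[-0.01,-0.6,0],[0,0,0],1],[[-0.02,-0.88,0],[0,0,0],1]]'
python3 -m jog '[[[0,-0.3,0],[0,0,0],1],[[0,-0.6,0],[0,0,0],1],[[0,-0.78,0],[0,0,0],1],[[0,-0.84,0],[0,0,0],1],[[0,-0.84,0],[0,0,0],1],[[0,-0.84,0],[0,0,0],1],[[0,-0.84,0],[0,0,0],1]]'
```

```text
clock: 14.55
position: [598.9, 305.8, 123.0]
ee_rot: [0.988, -0.156, 0.002, -0.002]
contact_force: [0.0, -0.5, -3.4]
gripper_width: 38.4
grasp_force: 60.7
clock: 14.95
position: [595.7, 214.7, 151.3]
ee_rot: [0.988, -0.156, 0.0, 0.0]
contact_force: [0.6, 0.2, -4.7]
gripper_width: 38.4
grasp_force: 60.9
clock: 15.25
position: [593.2, 125.9, 150.8]
ee_rot: [0.988, -0.157, -0.0, 0.0]
contact_force: [0.2, 0.5, -4.4]
gripper_width: 38.9
grasp_force: 60.9
clock: 15.55
position: [591.0, 38.0, 150.8]
ee_rot: [0.988, -0.157, -0.0, 0.0]
contact_force: [0.8, 0.9, -4.4]
gripper_width: 38.3
grasp_force: 60.9
clock: 15.85
position: [588.8, -49.9, 150.9]
ee_rot: [0.988, -0.157, -0.0, 0.0]
contact_force: [0.3, 0.6, -3.2]
gripper_width: 38.9
grasp_force: 60.9
clock: 16.15
position: [586.6, -137.7, 150.8]
ee_rot: [0.988, -0.157, -0.0, 0.0]
contact_force: [-0.2, 0.0, -4.0]
gripper_width: 38.6
grasp_force: 60.9
clock: 16.85
position: [587.9, -218.0, 150.4]
ee_rot: [0.988, -0.156, -0.0, -0.0]
contact_force: [0.1, 0.2, -3.1]
gripper_width: 38.5
grasp_force: 61.0
```

```bash
python3 -m jog '[[[0,-0.02,-0.15],[0,0,0],1],[[0,-0.02,-0.35],[0,0,0],1],[[0,-0.02,-0.55],[0,0,0],1],[[0,-0.02,-0.75],[0,0,0],1],[[0,-0.02,-0.9],[0,0,0],1],[[0,-0.02,-1],[0,0,0],1],[[0,-0.02,-1],[0,0,0],1],[[0,-0.02,-1],[0,0,0],1],[[0,-0.02,-1],[0,0,0],1]]'
python3 -m jog '[[[0,0,-0.05],[0,0,0],1],[[0,0,-0.1],[0,0,0],1],[[0,0,-0.15],[0,0,0],1],[[0,0,-0.19],[0,0,0],1],[[0,0,-0.22],[0,0,0],1],[[0,0,-0.24],[0,0,0],1],[[0,0,-0.24],[0,0,0],1],[[0,0,-0.24],[0,0,0],1],[[0,0,-0.24],[0,0,0],1]]'
python3 -m jog '[[[0,0,-0.005],[0,0,0],1],[[0,0,-0.01],[0,0,0],1],[[0,0,-0.01],[0,0,0],1],[[0,0,-0.01],[0,0,0],1]]'
```

```text
clock: 17.75
position: [588.9, -221.0, 51.5]
ee_rot: [0.988, -0.156, 0.001, 0.0]
contact_force: [0.3, -0.3, -2.3]
gripper_width: 38.5
grasp_force: 61.0
clock: 18.65
position: [588.1, -221.1, 26.5]
ee_rot: [0.988, -0.156, 0.0, 0.0]
contact_force: [-0.9, -0.6, -3.1]
gripper_width: 38.7
grasp_force: 61.0
clock: 19.05
position: [587.9, -221.0, 25.3]
ee_rot: [0.988, -0.156, 0.0, 0.0]
contact_force: [1.1, 0.7, -3.9]
gripper_width: 38.4
grasp_force: 61.0
```

```bash
python3 -m jog '[[[0,0,-0.005],[0,0,0],1],[[0,0,-0.01],[0,0,0],1],[[0,0,-0.01],[0,0,0],1],[[0,0,-0.01],[0,0,0],1]]'
```

```text
clock: 19.45
position: [588.0, -221.1, 25.1]
ee_rot: [0.988, -0.156, 0.0, 0.0]
contact_force: [-2.2, 1.0, 3.8]
gripper_width: 38.8
grasp_force: 61.2
```

The foot is on the floor (force went from -3.9 to +3.8). I open only part way, to about 57 mm, so the finger stays clear of the face mill, then lift.

```bash
python3 -m jog '[[[0,0,0],[0,0,0],0],[[0,0,0],[0,0,0],-0.2],[[0,0,0],[0,0,0],-0.35],[[0,0,0],[0,0,0],-0.35],[[0,0,0],[0,0,0],-0.35],[[0,0,0],[0,0,0],-0.35],[[0,0,0],[0,0,0],-0.35]]'
python3 -m jog '[[[0,0,0.05],[0,0,0],-0.35],[[0,0,0.15],[0,0,0],-0.35],[[0,0,0.35],[0,0,0],-0.35],[[0,0,0.6],[0,0,0],-0.35],[[0,0,0.9],[0,0,0],-0.35],[[0,0,1],[0,0,0],-0.35]]'
python3 -m jog '[[[0,0,0.5],[0,0,0],-0.35],[[-0.3,0,0.9],[0,0,0],-0.35],[[-0.8,0,1],[0,0,0],-0.35],[[-1,0,1],[0,0,0],-0.35],[[-1,0,1],[0,0,0],-0.35],[[-1,0,1],[0,0,0],-0.35]]'
python3 - <<'E'
from h import *
d=get_image("top");W=cloud(d); e=get_image("scene")
top(W,(612,-142),59,78,35); top(W,(588,-221),52,62,35); top(W,(588,-221),75,95,35)
top(W,(590,117),60,90,35); top(W,(467,89),43,60,35)
out=np.hstack([cv2.resize(d["frame"][150:310,140:510],(430,186)),cv2.resize(e["frame"][160:350,100:510],(370,186))])
save("end.png",out); print(read_state()["gripper_width"])
E
```

```text
clock: 20.15
position: [587.9, -221.1, 24.3]
ee_rot: [0.988, -0.156, 0.0, 0.0]
contact_force: [-0.7, -0.3, 0.0]
gripper_width: 57.9
grasp_force: 0.0
clock: 20.75
position: [590.0, -221.6, 129.0]
ee_rot: [0.988, -0.156, 0.004, 0.0]
contact_force: [1.6, 0.1, 0.5]
gripper_width: 57.9
grasp_force: 0.0
clock: 21.35
position: [487.8, -221.1, 224.9]
ee_rot: [0.988, -0.156, 0.001, -0.0]
contact_force: [-1.0, -0.2, -0.2]
gripper_width: 57.5
grasp_force: 0.0
0 mean [nan nan nan] circ [0. 0.] 0.0
0 mean [nan nan nan] circ [0. 0.] 0.0
0 mean [nan nan nan] circ [0. 0.] 0.0
140 mean [591.7 117.7  68. ] circ [592.5 117. ] 15.9
145 mean [467.9  88.6  49.8] circ [468.4  89.1] 17.2
58.09870189497229h.py:18: RuntimeWarning: Mean of empty slice.
  print(m.sum(),"mean",p.mean(0).round(1),"circ",np.round(cc,1),round(rr,1))
  ret = um.true_divide(
```

View pics/end.png

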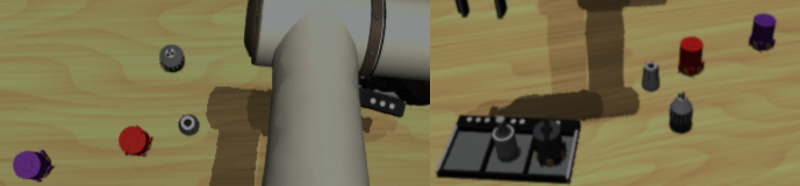

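The scene view shows both mills upright, the face mill in pocket 1 (548,145) and the end mill in pocket 2 (505,142). The chuck and collet are unmoved, and the arm is clear of everything.

```bash
python3 -c "
from bench import job_done; print(job_done())"
```

```text
the job is handed in; nothing more can be done
None
```

I set the face mill down upright in pocket 1 and released it, then did the same with the end mill in pocket 2; the drill chuck and collet were left standing, and I handed the job in at about 21 s (no verdict was returned).

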